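# Load the stamping-press rack in reverse order

### The job

Move the four leather-stamping dies from the grey felt pads of the dark store rack to the pale press rack, one in each bay, in reverse order as seen from the robot: the die that stands leftmost in the store rack goes into the rightmost bay, the next one into the bay beside it, and so on. Leave every die standing upright, flat on the floor of its bay and let go, and do not knock any die over on the way.

Things in the scene. Friction and masses are not known exactly. Their poses are not given: they have to be found in the camera images.
- round_die (a point): Loose leather-stamping die, 140 to 280 g: brass foot, seen from above a round disc 38 mm across, 12 mm thick, with an upright steel shank of 16 mm diameter on its centre; 90 mm tall. At the start it stands in the store rack. The point is its centre, on the shank axis 45 mm above the underside of the foot; z points up along the shank. Grasp it by the shank from above.
- square_die (a point): Loose leather-stamping die, 140 to 280 g: brass foot, seen from above a square 36 x 36 mm, 12 mm thick, with an upright steel shank of 16 mm diameter on its centre; 90 mm tall. At the start it stands in the store rack. The point is its centre, on the shank axis 45 mm above the underside of the foot; z points up along the shank. Grasp it by the shank from above.
- oblong_die (a point): Loose leather-stamping die, 140 to 280 g: brass foot, seen from above an oblong 44 x 30 mm (long side along its x), 12 mm thick, with an upright steel shank of 16 mm diameter on its centre; 90 mm tall. At the start it stands in the store rack. The point is its centre, on the shank axis 45 mm above the underside of the foot; z points up along the shank. Grasp it by the shank from above.
- cross_die (a point): Loose leather-stamping die, 140 to 280 g: brass foot, seen from above a plus-shaped cross 44 x 44 mm with arms 14 mm wide, 12 mm thick, with an upright steel shank of 16 mm diameter on its centre; 90 mm tall. At the start it stands in the store rack. The point is its centre, on the shank axis 45 mm above the underside of the foot; z points up along the shank. Grasp it by the shank from above.
- pad_round: Fixed square grey felt pad, 54 x 54 x 3 mm, one of four alike in a row on the store rack: the one on which the round-footed die stands at the start, so it still marks that die's original place when the die is gone. Origin at the centre of its underside; its top is 15 mm above the table.
- pad_square: Fixed square grey felt pad, 54 x 54 x 3 mm, one of four alike in a row on the store rack: the one on which the square-footed die stands at the start, so it still marks that die's original place when the die is gone. Origin at the centre of its underside; its top is 15 mm above the table.
- pad_oblong: Fixed square grey felt pad, 54 x 54 x 3 mm, one of four alike in a row on the store rack: the one on which the oblong-footed die stands at the start, so it still marks that die's original place when the die is gone. Origin at the centre of its underside; its top is 15 mm above the table.
- pad_cross: Fixed square grey felt pad, 54 x 54 x 3 mm, one of four alike in a row on the store rack: the one on which the cross-footed die stands at the start, so it still marks that die's original place when the die is gone. Origin at the centre of its underside; its top is 15 mm above the table.
- store_rack: Fixed dark wooden board, 72 mm deep (x), 272 mm long (y), 12 mm thick, an 18 mm high strip at each end, carrying the four grey felt pads. Origin under its centre, at table height; z up, x away from the robot, y along the row to the robot's left (within 0.12 rad). Pad centres at y = +96, +32, -32, -96 mm, x = 0. Either rack may be the nearer one.
- press_rack: Fixed pale wooden rack, 72 mm deep (x), 261 mm long (y), with four open bays in a row. Origin under its centre, at table height; z up, x away from the robot, y along the row to the robot's left (within 0.12 rad). Bay centres at y = +96, +32, -32, -96 mm, x = 0; bays 59 mm (y) by 62 mm (x) inside, floor 8 mm above the table, walls 5 mm thick with tops at 18 mm.
Mind the look-alikes: they are no part of the job. What is shaped like the part that bears cross_die but red is not meant.

How it is judged:
By the outcome, as a careful person would: the job done as asked, in the order asked, and still so for the second after the job is handed in, with the robot touching nothing.
It also fails if it takes over 96 s, if anything falls off the work surface, if the arm or the gripper's body presses on something with over 40 N, if the wrist force passes 120 N, or if a joint passes its speed limit or range.

### The arm

A 6-joint arm with a two-finger parallel gripper is mounted at the origin on the work surface. World frame = base frame: x ahead of the robot, y to its left, z up, the work surface at z = 0. Lengths are in m, angles in rad, forces in N, time in s.
With the tool pointing down it reaches from about 0.375 to 0.925 m from the base axis. Payload 5.7 kg.
Tool frame: the origin (TCP) lies midway between the tips of the shut fingers; the grasp point (between the pads) lies 19 mm behind it; z points along the fingers, y is the line along which they close (so a half turn about z gives the same grasp; the last joint's range is limited). The gripper opens to 88 mm and grips with 3 to 60 N. Pads are 20 mm wide; open, the fingers measure 115 mm over their backs; the gripper's body (75 mm by 178 mm) begins 61 mm behind the grasp point.
Start: joints at [1.149, 0.359, 1.51, -0, 1.272, -0.115], TCP at [0.181, 0.572, 0.223] pointing down, gripper open.
Joint ranges: [-2.97, 2.97], [-1.01, 2.36], [0.21, 2.38], [-0.96, 4.11], [0.2, 2.71], [-2.98, 2.98]. Speed limits (rad/s): [2.39, 2.39, 3.14, 3.14, 3.14, 3.14].

### API

Orientations are given as a unit quaternion [x, y, z, w].
In Python, from bench import move_ptp, servo_line, goto_joints, move_gripper, sleep, inverse_kinematics, capture, PlanningError, close_job, spot_in, silhouettes, current_clock, current_joint_pos, current_qvel, current_joint_torque, current_position, current_orientation, current_force, current_torque, current_finger_gap, current_grip_force gives the robot as it stands. Calls block until the motion is done:
- move_ptp(position, orientation): joint-space move of the TCP to a pose.
- servo_line(position, orientation=None, rate=0.15, contact_N=None): straight line of the TCP; orientation=None keeps the orientation; rate is the mean speed in m/s. With contact_N (N) it stops when the force on the tool has changed by that much, and returns True; else False.
- goto_joints(angles): joint-space move.
- move_gripper(opening): finger opening in m; the grip force is fixed at half the most; returns when the fingers have stopped.
- sleep(seconds).
- inverse_kinematics(position, orientation): joint angles nearest the present ones, or None.
- capture(name): name is "scene" or "top"; returns a dict with "image" (384x512x3 uint8, blue, green, red), "range_z" (384x512 float32, m along the optical axis (not along the pixel's ray), 0 where there is no reading), "intrinsics" (3x3 intrinsics, pixels), "k1" (the pictures are not rectified: a ray, as slopes to the right and down, at radius r is drawn at 1 + k1 r^2 times it, then the intrinsics apply), "R" (3x3) and "t" (3): a world point X has camera coordinates R X + t. Camera axes: x right, y down, z forward; pixel columns grow to the right and rows downward; lengths in m; the calibration is good to about 2 mm. A picture is of the moment at which its call begins.
A pose or a line that the arm cannot do raises PlanningError and nothing moves.
- close_job(): hands the job in; it is judged then, once.
Trained networks look in the newest picture that a camera, given by its name, has taken for a name from the list of things; names that differ only in an ending like _2 or _b are one class to them, and where a whole thing is asked for, a point or a joint stands for the part that bears it (a point fixed in the world has none). Each returns a list of dicts, best first, with "conf" (0 to 1); they miss things now and then, are a little off and sometimes report something else, mostly with a low value. They report only what shows in the picture. A call takes as long as a camera call. They do not tell look-alikes from the thing itself.
- spot_in(camera, query): "xy" ([column, row] in pixels, amid what is visible of it).
- silhouettes(camera, query): "region" (384x512 bool, what is visible of it) and "xy" ([column, row] in pixels, amid what is visible of it).
Readings, each from a call of its own:
- current_clock(): time.
- current_joint_pos(): joint angles.
- current_qvel(): joint speeds.
- current_joint_torque(): joint torques, N m.
- current_position(): TCP position.
- current_orientation(): TCP orientation.
- current_force(): force on the tool from outside, world axes, zero at the start.
- current_torque(): the same for the moment, N m.
- current_finger_gap(): finger opening in m.
- current_grip_force(): force on a finger pad.
Only numpy, scipy, OpenCV 4.12 (cv2) and the standard library are available. Lean on these libraries where they do the work, as an engineer would, in place of code of your own. Each camera call takes 0.05 s, during which the arm holds its last target. There are 200 camera calls.

## Working session

There is one attempt and no reset: what is moved stays moved. The work goes in short steps, each a Python script; the robot and the scene stay as the last script left them, time stands still between calls to the robot, and variables do not carry over. Pictures are saved under pics/ and viewed, at most 14 in all, crops included, and the job is handed in when it is done.

```bash
mkdir -p pics && ls
python3 - <<'E'
from bench import *
import cv2,numpy as np
for c in("scene","top"):
    d=capture(c); cv2.imwrite(f"pics/{c}0.png",d["image"])
    R,t=np.array(d["R"]),np.array(d["t"]); print(c,"cam at",-R.T@t,"axis",R[2],d["k1"])
    for q in("round_die","square_die","oblong_die","cross_die","pad_cross","store_rack","press_rack"):
        print(q,[(round(s["conf"],2),np.round(s["xy"]).tolist()) for s in spot_in(c,q)][:6])
print(current_clock(),current_orientation())
E
```

```text
pics
scene cam at [ 0.81538737 -0.24003861  0.59822232] axis [-0.47137639  0.36186362 -0.80427546] -0.08126281433148944
round_die [(0.68, [282.0, 158.0])]
square_die [(0.56, [309.0, 150.0])]
oblong_die [(0.82, [232.0, 185.0])]
cross_die [(0.94, [233.0, 142.0]), (0.9, [259.0, 169.0]), (0.9, [267.0, 128.0]), (0.55, [228.0, 183.0])]
pad_cross [(0.7, [256.0, 184.0])]
store_rack [(0.6, [263.0, 195.0])]
press_rack [(0.9, [304.0, 248.0])]
top cam at [ 0.41635867 -0.02859089  0.86223562] axis [ 0.10692319  0.02579167 -0.9939327 ] 0.014859344275378364
round_die [(0.93, [188.0, 218.0]), (0.47, [207.0, 222.0])]
square_die [(0.56, [154.0, 214.0]), (0.33, [257.0, 225.0])]
oblong_die [(0.88, [256.0, 225.0])]
cross_die [(0.92, [212.0, 282.0]), (0.75, [165.0, 283.0]), (0.62, [219.0, 221.0])]
pad_cross [(0.93, [227.0, 215.0]), (0.58, [219.0, 221.0])]
store_rack [(0.68, [204.0, 222.0])]
press_rack [(0.93, [235.0, 129.0])]
0.8 [ 1.52795620e-01  9.88257809e-01 -3.34180273e-05  1.97994682e-06]
```

View pics/scene0.png

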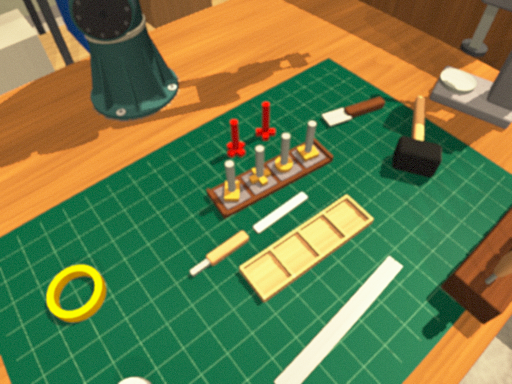

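View pics/top0.png

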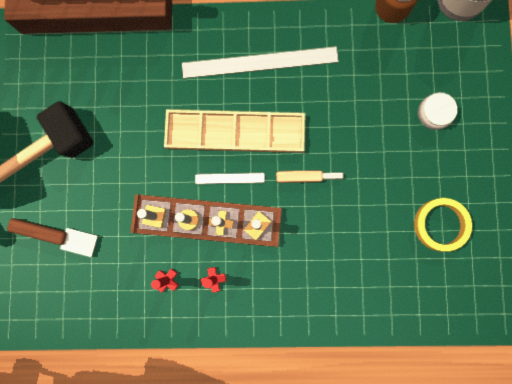

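The top view shows both racks with rows running left to right (left is +y). The store rack is at about (205,222), nearer the robot, with feet at about (154,214), (188,218), (221,222) and (257,225). The pale press rack is at (235,130). Two red look-alikes stand at (165,282) and (212,280), off the rack on the table, so the cross die is the one on the rack at (221,222). Next I measure the positions and take a close crop.

```bash
cat > h.py <<'E'
from bench import *
import cv2,numpy as np
def cloud(d):
    "world xyz for every pixel (nan where no reading)"
    K=np.array(d["intrinsics"]);R=np.array(d["R"]);t=np.array(d["t"]);z=d["range_z"].astype(float)
    v,u=np.mgrid[:384,:512]
    n=cv2.undistortPoints(np.stack([u,v],-1).reshape(-1,1,2).astype(float),K,np.array([d["k1"],0,0,0,0.])).reshape(384,512,2)
    P=np.dstack([n*z[...,None],z]); W=(P-t)@R; W[z<=0]=np.nan; return W
def onplane(d,uv,h):
    "pixels -> world xy at height h"
    K=np.array(d["intrinsics"]);R=np.array(d["R"]);t=np.array(d["t"])
    n=cv2.undistortPoints(np.array(uv,float).reshape(-1,1,2),K,np.array([d["k1"],0,0,0,0.])).reshape(-1,2)
    r=np.c_[n,np.ones(len(n))]@R; c=-R.T@t
    return (c+r*((h-c[2])/r[:,2])[:,None])[:,:2]
def project(d,X):
    return cv2.projectPoints(np.array(X,float).reshape(-1,1,3),cv2.Rodrigues(np.array(d["R"]))[0],np.array(d["t"],float),np.array(d["intrinsics"]),np.array([d["k1"],0,0,0,0.]))[0].reshape(-1,2)
E
python3 - <<'E'
from h import *
d=capture("top"); W=cloud(d); im=d["image"]
print("table z",np.nanmedian(W[320:340,50:400,2]))
for q,h in(("store_rack",.014),("press_rack",.018)):
    s=silhouettes("top",q)
    for e in s[:2]:
        m=e["region"].astype(np.uint8); c=max(cv2.findContours(m,0,2)[0],key=cv2.contourArea).reshape(-1,2)
        xy=onplane(d,c,h); r=cv2.minAreaRect((xy*1000).astype(np.float32)); print(q,round(e["conf"],2),np.round(r[0],1),np.round(r[1],1),round(r[2],2))
# shank tops
for c in("top","scene"):
    D=capture(c);V=cloud(D)
    m=((V[...,2]>.085)&(V[...,2]<.125)&(abs(V[...,0]-.45)<.15)&(abs(V[...,1]-.08)<.25)).astype(np.uint8)
    n,l=cv2.connectedComponents(m)
    for i in range(1,n):
        p=V[l==i]
        if len(p)>4: 
            v,u=np.argwhere(l==i).mean(0); print(c,len(p),np.round(np.median(p,0),4),"max z",round(p[:,2].max(),3),"px",round(u),round(v),im[int(v),int(u)] if c=="top" else D["image"][int(v),int(u)])
cv2.imwrite("pics/crop1.png",cv2.resize(im[100:300,125:315],None,fx=4,fy=3.0*4/3*.75,interpolation=cv2.INTER_CUBIC))
E
```

```text
table z 0.0023429220074616557
store_rack 0.75 [460.7  84.8] [274.8  74.8] 83.17
press_rack 0.71 [626.3  29. ] [260.8  75.5] 87.08
top 100 [0.4683 0.1754 0.1052] max z 0.109 px 143 214 [233 249 250]
top 87 [0.4609 0.1133 0.1057] max z 0.109 px 180 217 [231 248 249]
top 85 [0.4539 0.0539 0.106 ] max z 0.11 px 216 221 [231 247 250]
top 75 [ 0.4474 -0.0118  0.106 ] max z 0.109 px 256 224 [230 247 250]
top 77 [0.3515 0.1574 0.0908] max z 0.093 px 156 284 [ 74  82 246]
top 73 [0.3519 0.0712 0.0912] max z 0.096 px 207 283 [ 75  82 247]
scene 32 [0.3532 0.1568 0.0887] max z 0.09 px 265 104 [  0  25 255]
scene 32 [0.3566 0.0701 0.0886] max z 0.09 px 234 122 [  0  27 254]
scene 88 [0.4742 0.1745 0.0995] max z 0.105 px 311 127 [146 178 189]
scene 91 [0.4671 0.1118 0.0998] max z 0.105 px 285 139 [130 157 166]
scene 90 [0.4595 0.0525 0.1   ] max z 0.105 px 259 152 [158 195 208]
scene 104 [ 0.4534 -0.0129  0.1011] max z 0.107 px 229 166 [180 221 232]
```

View pics/crop1.png

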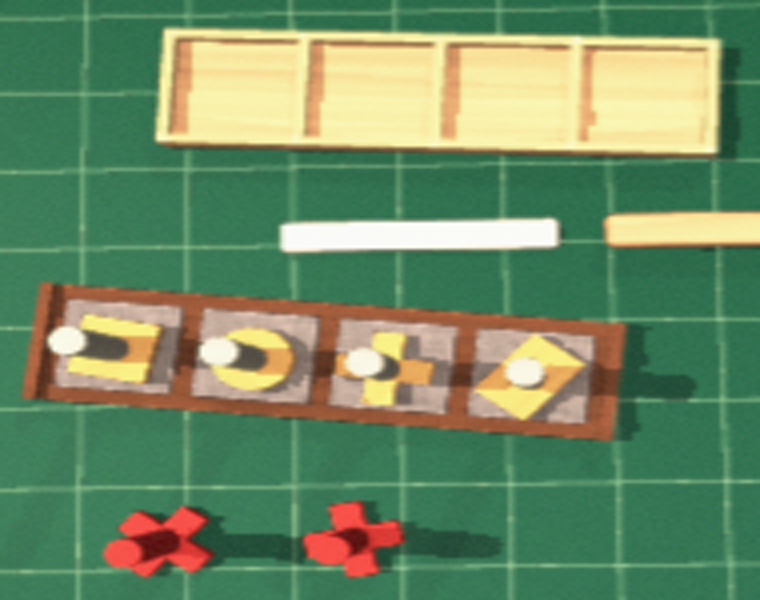

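The crop shows, left to right, the square, round, cross and oblong (turned about 40°) dies, all on felt pads. The red crosses are off the rack, so they are excluded. Next I refine the rack pose and shank tops and check them with an overlay.

```bash
cat >> h.py <<'E'
def rect(w,l,z,cx=0,cy=0): return [[cx+sx*w/2,cy+sy*l/2,z] for sx,sy in((1,1),(1,-1),(-1,-1),(-1,1))]
def toworld(pose,P):
    x,y,a=pose; P=np.array(P,float); c,s=np.cos(a),np.sin(a)
    return np.c_[x+c*P[:,0]-s*P[:,1], y+s*P[:,0]+c*P[:,1], P[:,2]]
BAYS=[.096,.032,-.032,-.096]
def presslines(): return [rect(.072,.261,.018)]+[rect(.062,.059,.018,0,b) for b in BAYS]+[rect(.062,.059,.008,0,b) for b in BAYS]
def storelines(): return [rect(.072,.272,.012)]+[rect(.054,.054,.015,0,b) for b in BAYS]
E
cat > fit.py <<'E'
from h import *
from scipy.optimize import minimize
D={c:capture(c) for c in("top","scene")}
def sil(c,q): return silhouettes(c,q)[0]["region"]
def cost(p,full,masks):  # IoU of projected hull with masks
    s=0
    for c,m in masks.items():
        q=project(D[c],toworld(p,full)); h=cv2.convexHull(q.astype(np.float32))
        r=np.zeros((384*4,512*4),np.uint8); cv2.fillConvexPoly(r,np.round(h*4+1.5).astype(np.int32),1)
        M=cv2.resize(m.astype(np.uint8),None,fx=4,fy=4,interpolation=0); s+=(r&M).sum()/(r|M).sum()
    return -s
for q,p0,full in(("press_rack",(.628,.029,-.051),rect(.072,.261,.018)+rect(.072,.261,0)),("store_rack",(.461,.085,-.115),rect(.072,.272,.012)+rect(.072,.272,0))):
    if q=="press_rack": ms={c:sil(c,q) for c in D}
    else: ms={c:cv2.morphologyEx(sil(c,q).astype(np.uint8),cv2.MORPH_CLOSE,np.ones((9,9))) for c in("top",)}
    for k in [[c] for c in ms]+([list(ms)] if len(ms)>1 else []):
        mm={c:ms[c] for c in k}
        r=minimize(cost,p0,args=(full,mm),method="Nelder-Mead",options=dict(initial_simplex=np.array(p0)+np.array([[0,0,0],[.006,0,0],[0,.006,0],[0,0,.03]])))
        print(q,k,np.round(r.x,4),round(r.fun/len(k),3))
    if q=="press_rack": pp=r.x
    else: sp=r.x
V=cloud(D["top"]); m=((V[...,2]>.1)&(abs(V[...,0]-.46)<.04)).astype(np.uint8); n,l,st,ce=cv2.connectedComponentsWithStats(m)
tops=[]
for i in range(1,n):
    if st[i,4]>30:
        z=V[l==i]; c,r=cv2.minEnclosingCircle(onplane(D["top"],np.argwhere(l==i)[:,::-1],.105).astype(np.float32)*1000)
        w=onplane(D["top"],[ce[i]],.105)[0]; tops.append(w); print("top",np.round(w,4),np.round(c,1),round(r,1),st[i,4])
tops=np.array(tops); a=sp[2]; loc=(tops-sp[:2])@np.array([[np.cos(a),-np.sin(a)],[np.sin(a),np.cos(a)]]); print("in store frame",np.round(loc,4).tolist())
for c,(x0,x1,y0,y1) in dict(top=(125,315,100,240),scene=(200,385,110,305)).items():
    f=4 if c=="top" else 3; im=cv2.resize(D[c]["image"],None,fx=f,fy=f,interpolation=cv2.INTER_CUBIC)
    def poly(P,col): cv2.polylines(im,[np.round(project(D[c],P)*f+(f-1)/2).astype(np.int32)],True,col,1)
    for L in presslines(): poly(toworld(pp,L),(255,0,0))
    for L in storelines(): poly(toworld(sp,L),(255,255,0))
    for w in tops:
        for z in(.105,.03): poly([[w[0]+.008*np.cos(t),w[1]+.008*np.sin(t),z] for t in np.linspace(0,6.2,20)],(255,0,255))
    cv2.imwrite(f"pics/ov_{c}.png",im[y0*f:y1*f,x0*f:x1*f])
E
python3 fit.py
```

```text
press_rack ['top'] [ 0.6285  0.0288 -0.0489] -0.971
press_rack ['scene'] [ 0.6298  0.029  -0.0485] -0.975
press_rack ['top', 'scene'] [ 0.6293  0.0292 -0.0464] -0.969
store_rack ['top'] [ 0.4605  0.0844 -0.1119] -0.39
top [0.4685 0.1774] [468.5 177.1] 8.4 77
top [0.4612 0.1143] [461.3 114.5] 8.1 74
top [0.4544 0.0547] [454.4  54.8] 7.9 76
top [ 0.4482 -0.0112] [448.1 -11. ] 7.8 73
in store frame [[-0.0024, 0.0933], [-0.0026, 0.0298], [-0.0027, -0.0302], [-0.0015, -0.0964]]
```

View pics/ov_top.png

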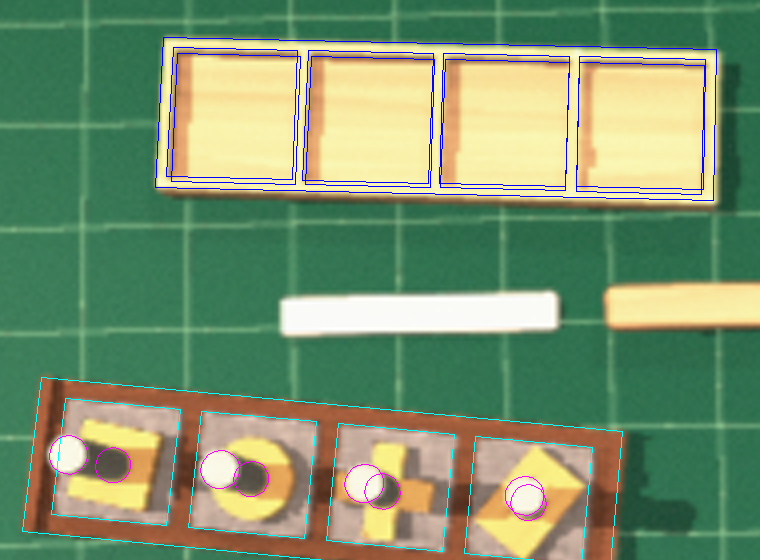

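View pics/ov_scene.png

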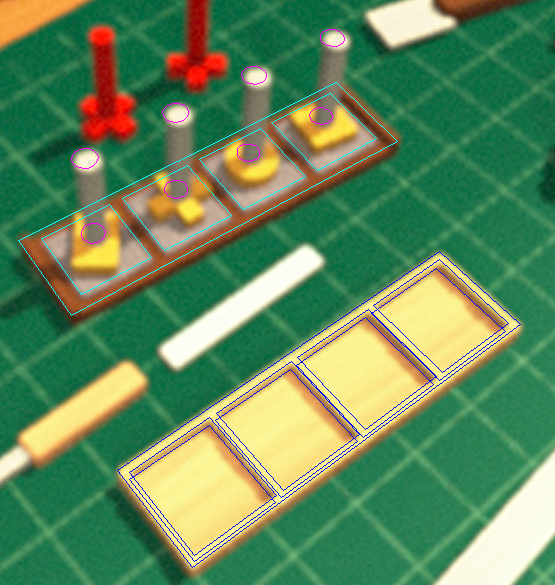

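The overlays fit in both views: rack lines, bay edges and shank-top circles coincide to about 1 mm. I'll do the first die (leftmost, square, to the rightmost bay), hovering above the bay for a look.

```bash
cat >> h.py <<'E'
PRESS=(.6291,.0290,-.048); STORE_A=-.112
TOPS=dict(square=(.4685,.1772),round=(.4612,.1144),cross=(.4544,.0547),oblong=(.4481,-.0111))
def down(theta): h=(theta+np.pi/2)/2; return [np.cos(h),np.sin(h),0,0]   # tool down, closing line at angle theta
UP=.19; G=.044                                                # travel height; TCP above underside of foot
def grasp(name):
    x,y=TOPS[name]; q=down(STORE_A); move_gripper(.05)
    move_ptp([x,y,UP],q); servo_line([x,y,.015+G],rate=.12); move_gripper(0)
    print(name,"gap",round(current_finger_gap(),4),"grip",round(current_grip_force(),1))
    servo_line([x,y,UP],rate=.15)
def carry(bay,turn,off=(0,0)):
    x,y=toworld(PRESS,[[off[0],bay+off[1],0]])[0,:2]; servo_line([x,y,UP],down(STORE_A+turn),rate=.2)
    servo_line([x,y,.07],rate=.2); return x,y
def lower():
    x,y,_=current_position(); hit=servo_line([x,y,.008+G-.003],rate=.04,contact_N=5)
    z=current_position()[2]; print("contact",hit,"foot underside z",round(z-G,4),"F",np.round(current_force(),1)); return z
def release():
    x,y,_=current_position(); move_gripper(.045); servo_line([x,y,UP],rate=.2); print("t",round(current_clock(),1))
def snap(cam,fn,box,f=3):
    x0,x1,y0,y1=box; cv2.imwrite(fn,cv2.resize(capture(cam)["image"][y0:y1,x0:x1],None,fx=f,fy=f,interpolation=cv2.INTER_CUBIC))
E
python3 - <<'E'
from h import *
grasp("square"); carry(-.096,.12); print(np.round(current_position(),4),current_finger_gap(),current_clock())
snap("scene","pics/hov1.png",(200,390,90,310),2.7)
E
```

```text
square gap 0.0158 grip 30.0
[ 0.6253 -0.0667  0.0709] 0.015272088145855296 9.0833
```

View pics/hov1.png

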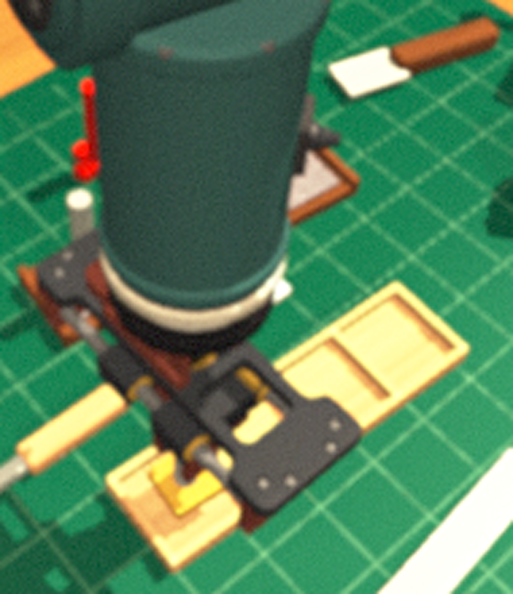

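The square foot, about (190,485) in the crop, hangs over the rightmost bay, and the other dies are undisturbed. Lowering now.

Run:
```python
from h import *
lower(); release(); snap("top","pics/p1.png",(125,315,100,240),4)
snap("scene","pics/p1s.png",(200,390,90,310),2.7)
```

```text
contact True foot underside z 0.0074 F [1.  0.3 1.9]
t 11.1
```

View pics/p1s.png

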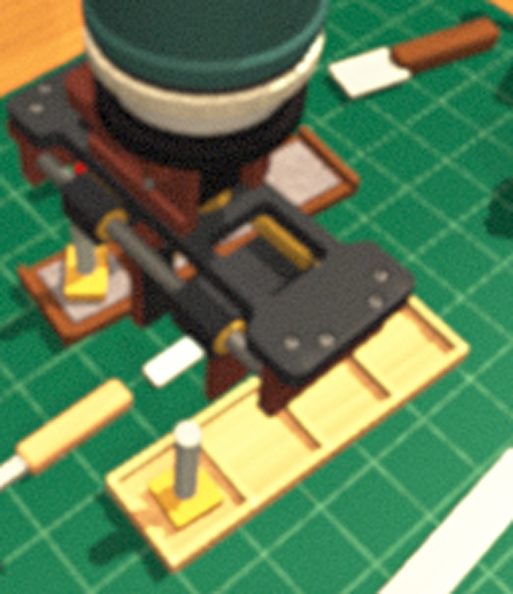

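The square die stands upright and centred in the rightmost bay, with its foot at about (187,495). Round and cross come next, stopping if a grip or a floor contact looks off.

Run:
```python
from h import *
for n,b,t in(("round",-.032,.064),("cross",.032,.064),("oblong",.096,.67)):
    grasp(n)
    if not .012<current_finger_gap()<.02: print("grip?"); break
    carry(b,t)
    z=lower()-G
    if not .004<z<.0105: print("height?"); break
    release()
else: move_ptp([.45,.35,.25],down(.3))
print(current_clock()); snap("scene","pics/p4s.png",(200,390,90,310),2.7); snap("top","pics/p4.png",(125,315,100,240),4)
```

```text
round gap 0.0151 grip 30.0
contact True foot underside z 0.0075 F [ 0.9 -0.4  1.2]
t 19.3
cross gap 0.0159 grip 30.0
contact True foot underside z 0.0074 F [1.4 0.2 0.4]
t 27.0
oblong gap 0.0154 grip 30.0
contact True foot underside z 0.0073 F [1.  0.  2.7]
t 35.1
36.2083
```

View pics/p4s.png

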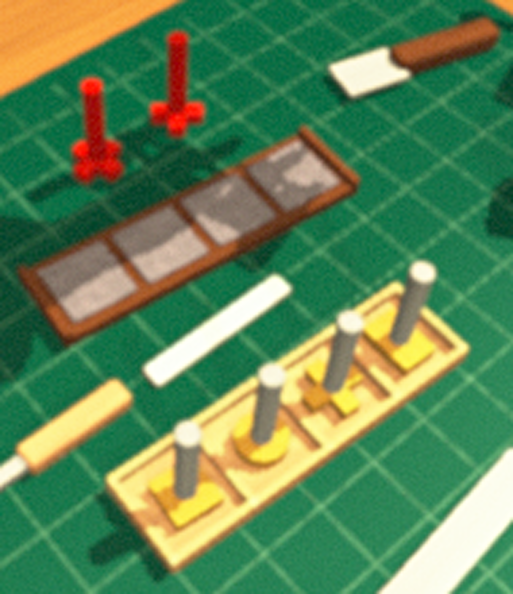

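View pics/p4.png

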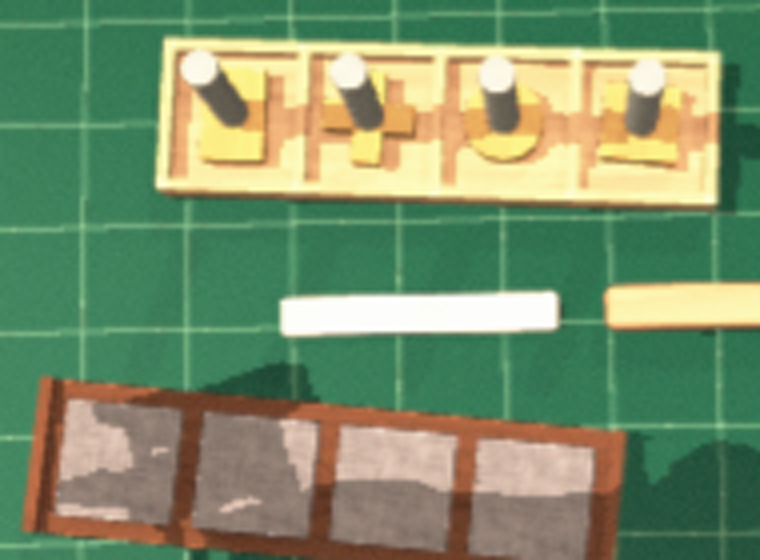

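Both views show all four dies upright inside their bays. From the left they are oblong (235,110), cross (365,115), round (500,115) and square (643,115) in the top crop. The order is reversed, the store rack is empty, and the arm is clear.

```bash
python3 -c "
from bench import *
print(close_job())"
```

```text
the job is handed in; nothing more can be done
None
```

I moved all four dies to the press rack in reverse order (oblong, cross, round, square from the left). All stand upright in their bays and are let go, and I handed the job in at about 36 s of the 96 s allowed.

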